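# Close the chopper's feed chute, then hold its pulse dial

## Robot

A 6-joint arm with a two-finger parallel gripper is mounted at the origin on the work surface. World frame = base frame: x ahead of the robot, y to its left, z up, the work surface at z = 0. Lengths are in mm, angles in degrees, forces in N, time in s.
With the tool pointing down it reaches from about 300 to 850 mm from the base axis. Payload 4.2 kg.
Tool frame: the origin (TCP) lies at the very end of the fingers, on their centre line; the grasp point (between the pads) lies 19 mm behind it (env.tcp_to_grasp is the distance from the TCP to the grasp point, in mm); z points along the fingers, y is the line along which they close (so a half turn about z gives the same grasp; the last joint's range is limited). The gripper opens to 91 mm and grips with 3 to 60 N. Pads are 32 mm wide; open, the fingers measure 118 mm over their backs; the gripper's body (76 mm by 178 mm) begins 60 mm behind the grasp point.
Start: joints at [62.968, 18.312, 89.639, -0, 72.044, -1.146], TCP at [251.041, 517.321, 213.976] pointing down, gripper open.
Joint ranges: [-177.97, 177.97], [-48.28, 115.42], [12.27, 149.76], [-77.06, 257.06], [2.81, 150.46], [-146.56, 146.56]. Speed limits (degrees/s): [147.25, 147.25, 180, 180, 180, 180].

## Interface

Orientations are given as [roll, pitch, yaw] about the fixed x, y, z axes, in that order (R = Rz(yaw) Ry(pitch) Rx(roll)).
In Python, from workcell import env gives the robot as it stands.
- The arm moves only by the tool move_arm, never from a script. Its argument "plan" is a list of rows, each a list of 3 entries, a list of its own where there are three numbers: the shift along the world's x, y, z in cm, then the turn about the world's z in degrees, then the closure, from 0 (fully open) to 1 (shut). In form: [[[x, y, z], turn, claw], ...]. A call has 1 to 5 rows; each row shifts and turns the commanded pose from where the row before left it; what a row does not reach is not made up. A row lasts 1/10 s, in which the tool goes at most 50 mm and 8.59 degrees, less where a joint would pass 70% of its speed; a pose out of reach is approached as far as the arm can. A call is refused whole if a number of a shift passes 5 or a number of a turn 8.59, either way. A call with a gripper value outside its range is refused whole. The fingers move at their own pace and stop on an object; "squeeze" is the grip in N (left out, the last holds). Time passes only in rows, so rows that do not move let the fingers close. It gives the time, the measured TCP pose, the force, the opening and the grip force at its end, in the units of the state.
- env.state(): the state, without advancing time (a new reading comes with each control period).
- env.grab_frame(name): name is "scene" or "top" or "wrist"; returns a dict with "frame" (384x512x3 uint8, red, green, blue), "z_map" (384x512 float32, mm along the optical axis (not along the pixel's ray), 0 where there is no reading), "fovy" (degrees; the focal length in pixels is half the picture's height over the tangent of half this angle, whatever the lens; pixels are square), "cx", "cy" (the principal point, pixels), "D" ([k1, k2, p1, p2, k3] as OpenCV has them; the pictures are not rectified), "position" and "orientation" of the camera in the world. Camera axes: x right, y down, z forward; pixel columns grow to the right and rows downward; lengths in mm; the calibration is good to about 2 mm. A picture is of the moment at which its call begins.
- env.job_done(): hands the job in; it is judged then, once.
Trained networks look in a picture, given as the dict that the camera call returned (one of the last four; its "shot" number tells which), for a name from the list of things; names that differ only in an ending like _2 or _b are one class to them, and where a whole thing is asked for, a point or a joint stands for the part that bears it (a point fixed in the world has none). Each returns a list of dicts, best first, with "score" (0 to 1); they miss things now and then, are a little off and sometimes report something else, mostly with a low value. They report only what shows in the picture. A call takes as long as a camera call. They do not tell look-alikes from the thing itself.
- env.search_frame(picture, label): "point" ([column, row] in pixels, amid what is visible of it).
- env.landmark_of(picture, label): "point" ([column, row] in pixels: a listed point, or the origin of a listed thing).
The state is a dict: "time_s": time; "qpos": joint angles; "qvel": joint speeds; "effort": joint torques, N m; "ee_pos": TCP position; "ee_rot": TCP orientation; "force": force on the tool from outside, world axes, zero at the start; "torque": the same for the moment, N m; "gripper_width": finger opening in mm; "gripper_force": force on a finger pad.
Only numpy, scipy, OpenCV 4.12 (cv2) and the standard library are available. Lean on these libraries where they do the work, as an engineer would, in place of code of your own. Each camera call takes 0.05 s, during which the arm holds its last target. There are 200 camera calls.

## Task

Get the food chopper ready and run it on pulse: put the pusher with the rectangular shaft fully home in the feed chute on the lid and let go of it, and only after that turn the spring-return dial clockwise past the one-dot and two-dot clicks to the three-dot click at the end of its travel. Hold the dial there against its spring with the gripper on its grip bar; the program finishes while still holding it. Leave the round pusher, the jar and the wooden spoon where they are.

Things in the scene. Friction and masses are not known exactly. Their poses are not given: they have to be found in the camera images.
- machine: food chopper, fixed, at varying place and yaw: grey motor base 200 (x) x 340 (y) mm, deck 80 mm high. Origin: centre of its underside on the counter; z up, front = its -x side. At y = +85 mm stands a clear square bowl 136 mm wide with a grey lid 146 mm square, lid top 180 mm above the counter, and the feed chute on it. At y = -105 mm, x = 0, the dial stands on the open deck
- chute_mouth (a point): centre of the mouth of the grey upright feed chute, level with its rim, 215 mm above the counter. Chute outside 66 (x) x 50 (y) mm, standing 35 mm above the lid; hole 48 mm along this point's x and 32 mm along its y, 60 mm deep, 3 mm chamfer at the rim. Axes parallel to the machine's
- pusher: loose white plastic food pusher with rectangular shaft, about 90 g, upright on the counter, 89 mm tall. Origin: centre of its underside. From below: shaft 44 (x) x 28 (y) mm, 45 mm high; flange 62 x 46 x 8 mm, which rests on the chute's rim when home; grip tab 40 (x) x 16 (y) mm up to z 89 mm, to pinch across its y. Fits the chute either way round, x along the chute's x, 2 mm play a side
- round_pusher: bystander: loose white plastic pusher of another machine, same height and grip tab, but with a round shaft 54 mm across and a round flange 68 mm across; too big for the chute. Origin: centre of its underside. It and the rectangular one stand in either order
- dial (a joint): spring-return dial, rad: 0 at rest (grip bar along the machine's x, white pointer line to its front), growing clockwise seen from above; soft clicks at 0.4 (one white dot on the deck), 0.8 (two dots), 1.2 (three dots); stop at 1.25. The spring pulls back with 0.12 N m at rest to 0.25 N m at 1.2; the clicks add or take about 0.05 N m but none holds it: let go, it returns to 0
- dial_grip: black upright grip bar of the dial, 56 (x) x 14 (y) x 32 mm high, to pinch across its y from above. It turns with the dial about the vertical axis through its origin, the centre of the bar's underside, 92 mm above the counter on the dial's disc (64 mm across); z up, bar top 125 mm above the counter
- jar: bystander: closed amber glass jar, 64 mm across, 95 mm tall, beyond the pushers. Origin: centre of its underside
- spoon: bystander: wooden spoon 250 mm long lying on the counter in front of the chopper towards the robot. Origin: middle of its underside
Things that resemble listed ones, but are neither listed nor needed, are in the scene too. What is shaped like the pusher but green or yellow is not meant.

How it is judged (in metres and radians):
On the way, in this order (a step that is already met when the one before it is completed fails the run):
1. the rectangular pusher is fully home in the chute, let go, the dial still at rest (z of pusher in the frame of chute_mouth below -0.04 m and horizontal distance between pusher and chute_mouth below 0.006 m and angle between pusher's own z axis and vertical below 0.08 rad and contact force between the fingers and pusher below 0.2 N and value of joint dial below 0.2 rad), for 0.2 s.
2. the dial is turned to the first click (value of joint dial above 0.35 rad).
3. the dial is past the second click (value of joint dial above 0.85 rad).
4. the dial is at the third click, held by the gripper (value of joint dial above 1.08 rad and contact force between the fingers and dial_grip above 1 N), for 0.3 s.
At the end, for the whole second after the job is handed in: Pusher home in the chute (underside over 40 mm below the rim, within 6 mm of centre, upright within 0.08 rad) and not touched; dial above 1.08 rad with the fingers pressing its grip bar with over 1 N; round pusher, jar and spoon within 30 mm of where they were (all of step 4 and z of pusher in the frame of chute_mouth below -0.04 m and horizontal distance between pusher and chute_mouth below 0.006 m and angle between pusher's own z axis and vertical below 0.08 rad and contact force between the fingers and pusher below 0.2 N and distance of each of round_pusher, jar, spoon from where it was at the start of the episode below 0.03 m); the arm keeps its last pose, push and grip.
It fails at once if the dial is turned while the pusher is not home in the chute (value of joint dial above 0.3 rad and not (z of pusher in the frame of chute_mouth below -0.04 m and horizontal distance between pusher and chute_mouth below 0.006 m and angle between pusher's own z axis and vertical below 0.08 rad)).
It fails at once if a bystander is moved more than 30 mm (distance of any of round_pusher, jar, spoon from where it was at the start of the episode above 0.03 m).
It also fails if it takes over 54 s, if anything falls off the work surface, if the arm or the gripper's body presses on something with over 40 N, if the wrist force passes 120 N, or if a joint passes its speed limit or range.

## Working session

There is one attempt and no reset: what is moved stays moved. The work goes in short steps, Python scripts to look and compute and a tool call to move; the robot and the scene stay as the last step left them, time stands still between calls to the robot, and variables do not carry over. Pictures are saved under pics/ and viewed, at most 10 in all, crops included, and the job is handed in when it is done.

Besides the shell and the picture viewer there is one more tool, called after "Request:" as name(argument=value, ...) on one line, values as JSON. move_arm: Moves the arm, as the interface text tells. Its arguments: {"type":"object","properties":{"plan":{"type":"array","items":{"type":"array"}},"squeeze":{"type":"number"}},"required":["plan"]}

```bash
ls; mkdir -p pics
cat > h.py <<'E'
import numpy as np, cv2
from scipy.spatial.transform import Rotation as R
from workcell import env
def cam(f):
    h=f["frame"].shape[0]; fl=h/2/np.tan(np.radians(f["fovy"])/2)
    K=np.array([[fl,0,f["cx"]],[0,fl,f["cy"]],[0,0,1.]])
    o=np.array(f["orientation"],float)
    Rm=o if o.shape==(3,3) else R.from_euler("xyz",o,degrees=True).as_matrix()
    return K,np.array(f["D"],float),Rm,np.array(f["position"],float)
def ray(f,p):
    K,D,Rm,t=cam(f); n=cv2.undistortPoints(np.array([[p]],float),K,D)[0,0]
    return t,Rm@np.array([n[0],n[1],1.])
def at_z(f,p,z):
    t,d=ray(f,p); return t+d*(z-t[2])/d[2]
def cloud(f):
    K,D,Rm,t=cam(f); h,w=f["z_map"].shape
    uv=np.stack(np.meshgrid(np.arange(w),np.arange(h)),-1).reshape(-1,1,2).astype(float)
    n=cv2.undistortPoints(uv,K,D)[:,0]; z=f["z_map"].reshape(-1,1)
    P=(np.c_[n,np.ones(len(n))]*z)@Rm.T+t; P[z[:,0]==0]=np.nan
    return P.reshape(h,w,3)
def tri(obs):
    A=np.zeros((3,3));b=np.zeros(3)
    for f,p in obs:
        t,d=ray(f,p);d=d/np.linalg.norm(d);M=np.eye(3)-np.outer(d,d);A+=M;b+=M@t
    x=np.linalg.solve(A,b); return x
def save(f,n): cv2.imwrite("pics/"+n,f["frame"][:,:,::-1])
E
python3 - <<'E'
from h import *
np.set_printoptions(precision=1,suppress=True)
fs={}
for n in("scene","top"):
    f=env.grab_frame(n);fs[n]=f;save(f,n+"0.png");C=cloud(f)
    print(n,f["fovy"],f["position"],f["orientation"],f["D"])
    for l in("machine","chute_mouth","pusher","round_pusher","dial_grip","jar","spoon"):
        for fn in("search_frame","landmark_of"):
            for r in getattr(env,fn)(f,l)[:3]:
                u,v=np.round(r["point"]).astype(int)
                print(l,fn[:4],np.array(r["point"]),round(r["score"],2),C[v,u] if 0<=v<384 and 0<=u<512 else None)
a=np.hstack([fs["scene"]["frame"],fs["top"]["frame"]])
np.savez("f0.npz",s=cloud(fs["scene"]),t=cloud(fs["top"]))
print(env.state())
E
```

```text
pics
scene 54.283805932452964 [1008.8 -531.3 1054.7] [-144.7    0.    45.3] [-0.1  0.   0.   0.   0. ]
machine sear [290.1 181.4] 0.72 [561.8  66.5  79.9]
machine land [313.9 142.2] 0.73 [565.4 161.6 196.8]
machine land [285.4 193.7] 0.65 [585.8  16.4  80.5]
chute_mouth sear [290.3 183.7] 0.79 [571.   56.2  82.1]
pusher sear [214.3 262.9] 0.75 [ 602.1 -298.8   69.1]
pusher sear [247.  248.8] 0.74 [ 644.5 -207.8   90.9]
pusher sear [210.5 328.3] 0.73 [ 738.8 -430.5   86.7]
pusher land [188.5 296.4] 0.91 [ 623.2 -413.6   61.3]
pusher land [214.3 268.1] 0.87 [ 607.5 -305.5   53.5]
pusher land [247.8 254.9] 0.85 [ 647.7 -207.9   56.7]
round_pusher sear [197.5 223.3] 0.86 [ 458.5 -241.4   53.1]
round_pusher land [198.6 228.8] 0.56 [ 467.6 -248.    35.2]
dial_grip sear [264.3 197.4] 0.57 [554.8 -47.8  97.2]
dial_grip land [262.8 196. ] 0.68 [550.9 -48.3  99.2]
dial_grip land [313.5 141.2] 0.66 [565.5 160.5 202.2]
jar sear [263.  291.9] 0.98 [ 767.6 -267.3   93.9]
jar land [262.2 296.3] 0.66 [ 773.8 -277.3   94.8]
jar land [214.6 268.1] 0.45 [ 610.1 -303.7   55.1]
spoon sear [273.6 126.4] 0
[... 870 characters left out ...]
]
dial_grip sear [252.8 178.3] 0.67 [547.1 -43.8 113.3]
dial_grip land [253.9 181.5] 0.71 [533.1 -47.4 121.3]
jar sear [312.7 121.9] 0.91 [ 744.6 -244.8   92.5]
jar land [309.5 127. ] 0.52 [ 734.7 -238.9   56.4]
spoon sear [167.3 241.2] 0.7 [328.7 255.   16.9]
spoon land [164.  247.8] 0.85 [303.9 265.5  12.9]
{'time_s': 1.5, 'qpos': array([63. , 18.3, 89.6, -0. , 72. , -1.1]), 'qvel': array([-0. ,  0. , -0. , -0.1,  0. , -0. ]), 'effort': array([  0. , -41.2, -23.2,   0.1,   0. ,   0. ]), 'ee_pos': array([251. , 517.3, 214. ]), 'ee_rot': array([180. ,   0. , 154.1]), 'force': array([ 1.1, -0.4,  0.5]), 'torque': array([-0., -0., -0.]), 'gripper_force': 0.0, 'gripper_width': 91.0105190231203}
```

Run:
```python
import cv2
a=cv2.imread("pics/top0.png")[90:270,130:400]; cv2.imwrite("pics/topc.png",cv2.resize(a,None,fx=2.9,fy=2.9,interpolation=cv2.INTER_CUBIC))
a=cv2.imread("pics/scene0.png")[90:360,150:390]; cv2.imwrite("pics/scc.png",cv2.resize(a,None,fx=2.2,fy=2.2,interpolation=cv2.INTER_CUBIC))
```

```text
(no output)
```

View pics/topc.png

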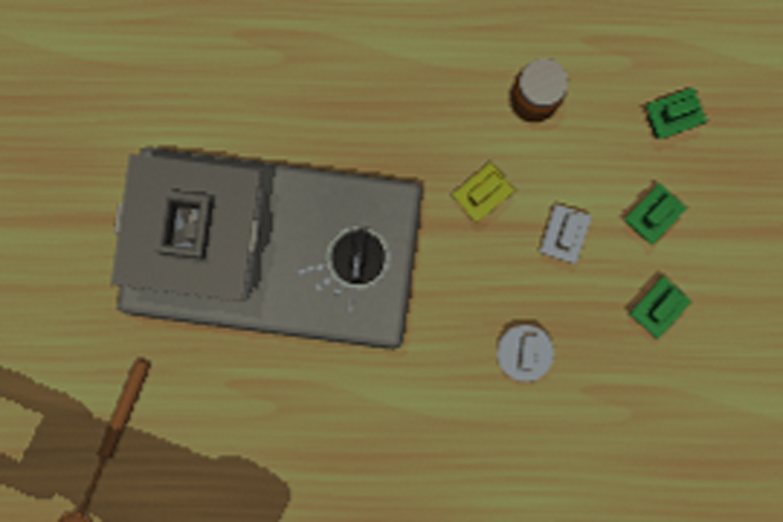

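View pics/scc.png

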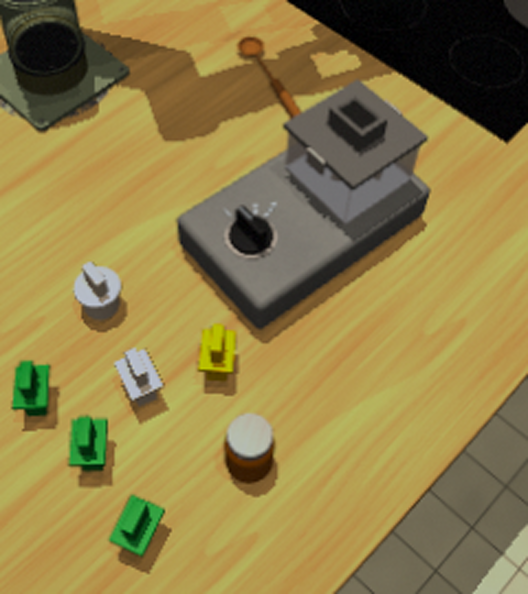

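The top view (crop) shows the white rectangular pusher at full-picture (325,170), the round one at (311,211), the dial at (253,179) and the chute at (194,167). The green and yellow pushers are decoys. The scene view agrees.

```bash
cat >> h.py <<'E'
def box(P):
    (c,(w,h),a)=cv2.minAreaRect(P[:,:2].astype(np.float32))
    if w<h: w,h,a=h,w,a+90
    return np.round([*c,P[:,2].mean(),w,h,(a+90)%180-90,len(P)],1)
def sel(C,c,r,z0,z1):
    P=C.reshape(-1,3); P=P[np.isfinite(P[:,0])]
    return P[(np.hypot(P[:,0]-c[0],P[:,1]-c[1])<r)&(P[:,2]>z0)&(P[:,2]<z1)]
E
python3 - <<'E'
from h import *
d=np.load("f0.npz")
for k in "st":
    C=d[k]
    for n,c,r,z0,z1 in(("tab",(585,-285),45,70,110),("flange",(585,-285),45,45,60),("tabR",(440,-241),40,70,110),("bar",(550,-45),45,108,140),("deck",(550,60),190,72,86),("lid",(575,140),120,172,190),("rim",(575,140),60,205,230)):
        P=sel(C,c,r,z0,z1)
        if len(P)>5: print(k,n,box(P),np.median(P,0).round(1))
E
```

```text
s tab [ 585.5 -290.7   87.1   41.3   16.6  -18.1   93. ] [ 586.6 -291.9   88.9]
s flange [ 583.9 -290.5   53.    64.8   45.8  -17.1  226. ] [ 591.4 -297.1   53.1]
s tabR [ 440.7 -243.7   86.    41.1   16.8   -0.8   86. ] [ 445.4 -245.1   89. ]
s bar [549.  -42.1 122.   54.8  13.6  -7.4 105. ] [551.5 -44.5 124.5]
s deck [ 560.2   59.8   80.7  333.1  200.    83.9 3127. ] [580.7   5.7  80.9]
s lid [ 568.9  146.   180.9  160.2  149.6   82.2 1363. ] [582.4 122.3 181. ]
s rim [568.8 145.2 213.   69.9  51.5  -7.2 229. ] [568.9 143.9 213.8]
t tab [ 584.7 -289.8   87.    40.    15.4  -18.3   62. ] [ 584.7 -289.1   87. ]
t flange [ 584.6 -290.1   52.    61.9   45.   -18.1  158. ] [ 581.7 -286.3   51.7]
t tabR [ 441.2 -243.5   87.3   40.4   16.3   -4.5   60. ] [ 441.1 -243.    87.5]
t bar [549.  -42.5 123.3  56.   13.8  -6.1  73. ] [549.3 -43.4 123.8]
t deck [ 560.5   60.8   79.   337.   199.    83.5 3192. ] [540.4  10.3  79. ]
t lid [ 570.1  145.5  179.2  155.5  146.5   83.3 1750. ] [567.9 143.  179.2]
t rim [570.1 146.  213.4  65.8  50.8  -6.7 198. ] [570.2 146.5 213.4]
```

Request:
move_arm(plan=[[[1, -2, 4], 4, 0.5], [[2, -4, 3], 4, 0.5], [[2.2, -4.4, 0], 0, 0.5], [[2, -4.5, 0], 0, 0.5], [[2, -4.5, 0], 0, 0.5]])

```text
time_s: 2.0
ee_pos: [342.1, 324.6, 282.2]
ee_rot: [179.9, 0.0, 162.2]
force: [1.7, -0.1, -0.6]
gripper_width: 54.0
gripper_force: 0.0
```

Request:
move_arm(plan=[[[2, -4.5, 0], 0, 0.5], [[2, -4.5, 0], 0, 0.5], [[2, -4.5, 0], 0, 0.5], [[2, -4.5, 0], 0, 0.5], [[2, -4.5, 0], 0, 0.5]])

```text
time_s: 2.5
ee_pos: [442.1, 99.3, 282.2]
ee_rot: [180.0, 0.1, 162.1]
force: [1.1, -0.7, 0.0]
gripper_width: 45.4
gripper_force: 0.0
```

Request:
move_arm(plan=[[[2, -4.5, 0], 0, 0.5], [[2, -4.5, 0], 0, 0.5], [[2, -4.5, 0], 0, 0.5], [[2, -4.5, 0], 0, 0.5], [[2, -4.5, 0], 0, 0.5]])

```text
time_s: 3.0
ee_pos: [542.1, -125.9, 282.0]
ee_rot: [180.0, 0.0, 162.1]
force: [-0.7, 0.6, 0.0]
gripper_width: 45.2
gripper_force: 0.0
```

Request:
move_arm(plan=[[[1, -4, 0], 0, 0.5], [[1, -4, 0], 0, 0.5], [[1, -4, -2], 0, 0.5], [[1.3, -4.4, -2], 0, 0.5], [[0, 0, 0], 0, 0.5]])

```text
time_s: 3.5
ee_pos: [583.9, -292.3, 237.1]
ee_rot: [-179.9, -0.3, 161.9]
force: [-0.6, 1.3, -0.2]
gripper_width: 45.6
gripper_force: 0.0
```

Run:
```python
from h import *
np.set_printoptions(precision=1,suppress=True)
f=env.grab_frame("wrist");save(f,"w1.png");C=cloud(f);s=env.state()
print(s["ee_pos"],s["ee_rot"],f["position"],f["orientation"])
for n,z0,z1 in(("tab",75,100),("flange",45,60)):
    P=sel(C,(585,-290),45,z0,z1)
    if len(P)>5: print(n,box(P))
for l in("pusher","round_pusher"):
  for r in env.landmark_of(f,l)[:3]: print(l,np.array(r["point"]),r["score"],at_z(f,r["point"],0))
```

```text
[ 583.9 -289.7  238.9] [180.   -0.3 161.9] [ 512.7 -269.5  408.9] [164.8   0.   71.9]
tab [ 582.3 -290.4   88.8   40.4   15.9  -17.6  683. ]
flange [ 582.  -290.4   53.3   62.    45.7  -17.1 1698. ]
pusher [344.2 176.9] 0.83 [ 633.2 -192.5    0. ]
pusher [197.9 293.5] 0.79 [ 730.4 -424.     0. ]
pusher [258.8 162.7] 0.65 [ 583.3 -288.1    0. ]
round_pusher [257.1  28.7] 0.91 [ 437.2 -242.7    0. ]
```

View pics/w1.png

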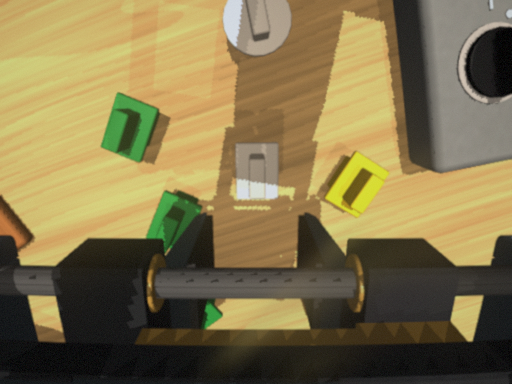

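The wrist picture shows the white pusher at (257,170), between the fingers. All three cameras agree on its place within 3 mm.

Request:
move_arm(plan=[[[-0.1, 0, -4], 0.6, 0.5], [[0, 0, -4], 0, 0.5], [[0, 0, -4], 0, 0.5], [[0, 0, -3], 0, 0.5], [[0, 0, 0], 0, 0.5]])

```text
time_s: 4.15
ee_pos: [581.2, -284.9, 88.8]
ee_rot: [179.9, -0.4, 162.8]
force: [-0.8, 0.9, -1.0]
gripper_width: 45.7
gripper_force: 0.0
```

Request:
move_arm(plan=[[[0, 0, 0], 0, 0.5], [[0, 0, 0], 0, 0.5]])

```text
time_s: 4.35
ee_pos: [585.3, -288.0, 95.0]
ee_rot: [-180.0, 0.3, 162.8]
force: [0.7, 0.2, -0.1]
gripper_width: 45.6
gripper_force: 0.0
```

Request:
move_arm(plan=[[[0, 0, -1.8], 0, 0.5], [[0, -0.1, -1.7], 0, 0.5], [[0, 0, 0], 0, 0.5], [[0, 0, 0], 0, 0.5], [[0, 0, 0], 0, 0.5]])

```text
time_s: 4.85
ee_pos: [584.7, -289.3, 58.8]
ee_rot: [-180.0, 0.2, 162.7]
force: [0.6, 0.0, 0.4]
gripper_width: 45.5
gripper_force: 0.0
```

Run:
```python
from h import *
np.set_printoptions(precision=1,suppress=True)
for i in range(3):
    f=env.grab_frame("wrist");C=cloud(f);s=env.state()
    print(s["ee_pos"],s["ee_rot"],s["qvel"],s["force"])
    for n,z0,z1 in(("tab",75,100),("flange",45,60)):
        P=sel(C,(585,-290),45,z0,z1)
        if len(P)>5: print(n,box(P))
save(f,"w2.png")
```

```text
[ 584.6 -289.2   58.6] [-180.     0.2  162.7] [-0.   0.3  0.5  0.  -0.2  0. ] [ 0.2 -0.8 -0.4]
tab [ 582.8 -289.6   88.2   68.6   40.8   72.2 3502. ]
flange [ 577.3 -287.9   53.4   55.5   51.5   71.9 4937. ]
[ 584.4 -289.1   58.4] [-180.     0.1  162.7] [ 0.   0.4  0.5 -0.  -0.2  0. ] [-0.3 -0.3 -0.2]
tab [ 582.6 -289.2   88.3   68.4   40.7   72.5 3505. ]
flange [ 577.3 -287.7   53.4   55.8   51.1   72.8 4967. ]
[ 584.2 -289.    58. ] [-180.     0.1  162.7] [-0.1  0.4  0.3  0.1 -0.1 -0. ] [-0.  -0.1  0.3]
tab [ 582.6 -289.6   88.2   68.4   40.8   71.1 3526. ]
flange [ 577.2 -287.7   53.4   57.4   50.8   72.2 4907. ]
```

Well aligned; closing the fingers.

Request:
move_arm(plan=[[[0, 0, 0], 0, 1], [[0, 0, 0], 0, 1], [[0, 0, 0], 0, 1], [[0, 0, 0], 0, 1], [[0, 0, 0], 0, 1]], squeeze=25)

```text
time_s: 5.5
ee_pos: [583.5, -288.7, 56.6]
ee_rot: [180.0, -0.0, 162.7]
force: [-0.5, -0.1, -1.3]
gripper_width: 15.3
gripper_force: 25.0
```

Request:
move_arm(plan=[[[0, 0, 2], 0, 1], [[0, 0, 4], 0, 1], [[0, 0, 4], 0, 1], [[0, 2, 5], 0, 1], [[0, 4, 4], 2, 1]])

```text
time_s: 6.0
ee_pos: [583.9, -236.3, 241.1]
ee_rot: [-179.9, 0.2, 164.6]
force: [1.2, 0.1, -0.8]
gripper_width: 15.6
gripper_force: 25.0
```

Request:
move_arm(plan=[[[0, 4.5, 4], 2.5, 1], [[-0.2, 4.5, 3], 3, 1], [[-0.3, 4.5, 0], 3, 1], [[-0.3, 4.5, 0], 0, 1], [[-0.3, 4.5, 0], 0, 1]])

```text
time_s: 6.5
ee_pos: [572.2, -19.2, 299.7]
ee_rot: [180.0, 0.0, 173.2]
force: [0.6, 0.4, -1.5]
gripper_width: 15.7
gripper_force: 25.0
```

Request:
move_arm(plan=[[[-0.3, 3.5, 0], 0, 1], [[0, 2, 0], 0, 1], [[0, 0, 0], 0, 1], [[0, 0, 0], 0, 1], [[0, 0, 0], 0, 1]])

```text
time_s: 7.0
ee_pos: [569.7, 33.1, 299.4]
ee_rot: [-180.0, -0.0, 173.2]
force: [0.8, 0.0, -1.0]
gripper_width: 15.9
gripper_force: 25.0
```

Run:
```python
from h import *
np.set_printoptions(precision=1,suppress=True)
f=env.grab_frame("wrist");save(f,"w3.png");C=cloud(f);s=env.state()
p=s["ee_pos"];print(p,s["ee_rot"],f["position"])
for n,c,r,z0,z1 in(("rim",(570,145),60,206,225),("lid",(570,145),110,172,190),("tab",p,45,p[2]+22,p[2]+40),("flange",p,50,p[2]-13,p[2]+3)):
    P=sel(C,c,r,z0,z1)
    if len(P)>5: print(n,box(P))
for r in env.landmark_of(f,"chute_mouth")[:3]: print(np.array(r["point"]),r["score"],at_z(f,r["point"],215))
```

```text
[569.8  33.  299.4] [-180.    -0.   173.1] [494.4  41.6 470.7]
rim [ 568.1  146.7  214.    66.5   51.2   -5.9 3499. ]
lid [  568.4   147.    180.6   156.4   146.9    83.6 20343. ]
tab [ 568.7   32.7  331.4   40.2   37.5   -6.6 2624. ]
flange [ 551.3   35.   296.2   46.3   26.9   83.1 2672. ]
[401.6 180.1] 0.6 [568.3 149.  215. ]
```

View pics/w3.png

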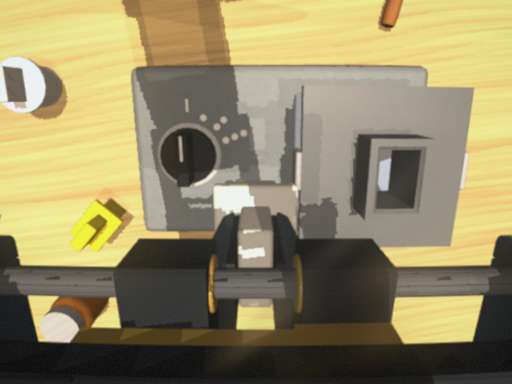

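The wrist view shows the chute mouth at (402,180), the pusher held between the fingers at (255,230), and the dial bar at (188,155) with its dots to the right.

Request:
move_arm(plan=[[[0, 3, 0], 0, 1], [[-0.1, 4, 0], 0, 1], [[0, 3, 0], 0, 1], [[0, 1.4, 0], 0, 1], [[0, 0, -1.0], 0, 1]])

```text
time_s: 7.6
ee_pos: [569.6, 148.9, 290.3]
ee_rot: [179.9, 0.2, 173.3]
force: [0.4, -0.4, -1.1]
gripper_width: 16.0
gripper_force: 25.0
```

Request:
move_arm(plan=[[[0, 0, 0], 0, 1], [[0, 0, 0], 0, 1], [[0, 0, 0], 0, 1]])

```text
time_s: 7.9
ee_pos: [568.9, 146.8, 289.6]
ee_rot: [-180.0, 0.0, 173.1]
force: [0.1, -0.3, -0.3]
gripper_width: 15.8
gripper_force: 25.0
```

Run:
```python
from h import *
np.set_printoptions(precision=1,suppress=True)
for cn in("wrist","scene","top"):
    f=env.grab_frame(cn);save(f,cn+"4.png");C=cloud(f);s=env.state()
    p=s["ee_pos"];print(cn,p,s["ee_rot"])
    a=np.radians(-6.7);M=np.array([[np.cos(a),np.sin(a)],[-np.sin(a),np.cos(a)]])
    for n,c,r,z0,z1 in(("rim",(570,146),52,211,222),("shaft",p,35,p[2]-55,p[2]-15),("flange",p,50,p[2]-12,p[2]-1)):
        P=sel(C,c,r,z0,z1)
        if len(P)>5:
            q=(P[:,:2]-p[:2])@M.T   # machine axes rel. TCP
            print(n,box(P),"x' ",np.percentile(q[:,0],[1,99]),"y' ",np.percentile(q[:,1],[1,99]))
```

```text
wrist [569.  147.  289.8] [-180.     0.   173.1]
rim [ 544.4  149.5  215.    50.    19.1   83.7 1139. ] x'  [-34.1 -15.9] y'  [-24.9  24.5]
shaft [546.4 149.2 240.1  26.5   1.   83.2 118. ] x'  [-23.  -22.2] y'  [-13.4  12.5]
flange [ 550.3  148.6  286.3   46.2   26.7   83.  2580. ] x'  [-31.8  -8.9] y'  [-23.  22.]
scene [569.  147.2 289.8] [180.    0.  173.1]
rim [569.1 145.4 215.   67.7  51.9  -8.  117. ] x'  [-33.2  33.8] y'  [-27.1  22.1]
shaft [575.2 134.4 252.2  50.2  25.6  27.  124. ] x'  [-18.8  24.1] y'  [-18.3  10.9]
flange [570.9 143.7 285.3  64.6  47.1  -2.3 136. ] x'  [-26.3  33.3] y'  [-26.4  19.9]
top [568.9 147.4 289.9] [180.    0.  173.2]
rim [543.6 148.3 214.6  50.2   6.5 -89.2  14. ] x'  [-31.6 -19.2] y'  [-26.5  23. ]
flange [543.5 161.4 284.8  17.7   5.   82.6  11. ] x'  [-29.5 -24.5] y'  [ 2.7 19.8]
```

Request:
move_arm(plan=[[[0, 0, -1.5], 0.2, 1], [[0, 0, -0.8], 0, 1], [[0, 0, -0.6], 0, 1], [[0, 0, -0.5], 0, 1], [[0, 0, 0], 0, 1]])

```text
time_s: 8.55
ee_pos: [568.5, 148.0, 254.9]
ee_rot: [-180.0, -0.1, 173.4]
force: [-0.1, -0.2, 0.1]
gripper_width: 16.1
gripper_force: 25.0
```

Request:
move_arm(plan=[[[0, 0, -0.7], 0, 1], [[0, 0, -0.7], 0, 1], [[0, 0, -0.6], 0, 1], [[0, 0, -0.4], 0, 1], [[0, 0, 0], 0, 1]])

```text
time_s: 9.05
ee_pos: [568.4, 148.0, 230.7]
ee_rot: [-180.0, -0.1, 173.4]
force: [0.1, -0.2, 0.2]
gripper_width: 15.9
gripper_force: 25.0
```

Request:
move_arm(plan=[[[0, 0, -0.3], 0, 1], [[0, 0, 0], 0, 1], [[0, 0, 0], 0, 1]])

```text
time_s: 9.35
ee_pos: [568.9, 148.1, 228.7]
ee_rot: [180.0, 0.0, 173.4]
force: [1.2, 0.1, -0.5]
gripper_width: 15.9
gripper_force: 25.0
```

Request:
move_arm(plan=[[[0, 0, 0], 0, 0.6], [[0, 0, 0], 0, 0.6], [[0, 0, 0], 0, 0.6], [[0, 0, 0], 0, 0.6]])

```text
time_s: 9.75
ee_pos: [568.8, 148.1, 228.7]
ee_rot: [180.0, 0.0, 173.4]
force: [0.1, 0.3, 0.4]
gripper_width: 36.4
gripper_force: 0.0
```

Request:
move_arm(plan=[[[0, 0, 2], 0, 0.6], [[0, 0, 4], 0, 0.6], [[0, -2, 3], 0, 0.6], [[-0.2, -4.5, 0], 0, 0.6], [[-0.3, -4.5, 0], 0, 0.6]])

```text
time_s: 10.25
ee_pos: [564.2, 37.5, 319.9]
ee_rot: [180.0, 0.2, 173.5]
force: [0.6, 0.4, -0.1]
gripper_width: 36.4
gripper_force: 0.0
```

Request:
move_arm(plan=[[[-0.3, -4, 0], 0, 0.6], [[-0.3, -3, -3], 0, 0.6], [[-0.3, -1, -4], 0, 0.6], [[0, 0, 0], 0, 0.6], [[0, 0, 0], 0, 0.6]])

```text
time_s: 10.75
ee_pos: [555.0, -41.7, 249.1]
ee_rot: [180.0, -0.0, 173.4]
force: [0.4, -0.2, 0.6]
gripper_width: 36.5
gripper_force: 0.0
```

Run:
```python
from h import *
np.set_printoptions(precision=1,suppress=True)
for cn in("wrist","scene","top"):
    f=env.grab_frame(cn);save(f,cn+"5.png");C=cloud(f);s=env.state()
    p=s["ee_pos"];print(cn,p,s["ee_rot"])
    for n,c,r,z0,z1 in(("bar",(549,-42.4),40,112,132),("flange",(569,146),45,217,230),("tab",(569,146),40,250,270)):
        P=sel(C,c,r,z0,z1)
        if len(P)>5: print(n,box(P),np.median(P[:,2]))
a=cv2.imread("pics/scene5.png")[80:280,200:400]; cv2.imwrite("pics/sc5c.png",cv2.resize(a,None,fx=3,fy=3))
```

```text
wrist [556.  -41.3 250.4] [180.    0.2 173.4]
bar [545.7 -41.7 124.6  55.1  13.9  -6.5 976. ] 124.82672585581912
flange [567.9 123.4 219.8  34.1   5.7  -6.4 174. ] 219.66964374644328
scene [556.4 -41.2 250.9] [180.    0.2 173.5]
bar [549.2 -42.1 123.   56.1  13.7  -7.4  97. ] 124.01579441930153
flange [570.1 144.1 222.6  63.4  47.7  -2.8 171. ] 222.61494346990048
tab [570.5 145.4 257.5  40.5  18.   -7.7  76. ] 257.841171554982
top [556.4 -41.1 251. ] [180.    0.3 173.5]
bar [533.  -40.8 124.   20.5  13.2   0.2  30. ] 123.55857996038867
flange [570.1 146.8 221.9  64.9  47.5  -6.5 204. ] 221.7336544321381
tab [569.9 146.6 257.7  38.3  16.3  -7.4  70. ] 258.24956871898496
```

View pics/sc5c.png

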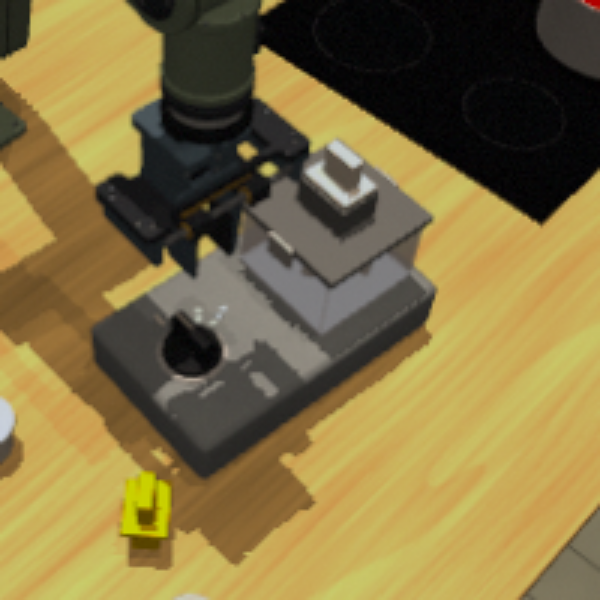

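The scene picture shows the white pusher seated on the chute at (340,180), flange level with the rim. Next is the dial.

Request:
move_arm(plan=[[[-0.8, -0.1, -4], 0, 0.6], [[0, 0, -4], 0, 0.6], [[0, 0, -3], 0, 0.6], [[0, 0, 0], 0, 0.6], [[0, 0, 0], 0, 0.6]])

```text
time_s: 11.4
ee_pos: [548.3, -42.4, 140.2]
ee_rot: [180.0, 0.2, 173.5]
force: [0.9, -0.5, 1.3]
gripper_width: 36.5
gripper_force: 0.0
```

Request:
move_arm(plan=[[[0, 0, 0], 0, 0.6], [[0, 0, 0], 0, 0.6], [[0, 0, 0], 0, 0.6]])

```text
time_s: 11.7
ee_pos: [547.6, -42.9, 140.1]
ee_rot: [180.0, 0.2, 173.4]
force: [-0.1, 0.2, 0.3]
gripper_width: 36.3
gripper_force: 0.0
```

Request:
move_arm(plan=[[[0.1, 0.1, -2], 0, 0.6], [[0, 0, -1.5], 0, 0.6], [[0, 0, -0.7], 0, 0.6], [[0, 0, 0], 0, 0.6], [[0, 0, 0], 0, 0.6]])

```text
time_s: 12.2
ee_pos: [548.3, -42.0, 97.2]
ee_rot: [180.0, 0.1, 173.4]
force: [0.0, 0.3, 1.3]
gripper_width: 36.8
gripper_force: 0.0
```

Request:
move_arm(plan=[[[0, 0, 0], 0, 1], [[0, 0, 0], 0, 1], [[0, 0, 0], 0, 1], [[0, 0, 0], 0, 1], [[0, 0, 0], 0, 1]], squeeze=45)

```text
time_s: 12.7
ee_pos: [548.0, -41.7, 97.0]
ee_rot: [180.0, 0.0, 173.4]
force: [-0.3, 0.6, 2.5]
gripper_width: 13.7
gripper_force: 45.0
```

Request:
move_arm(plan=[[[0, 0, 0], -6, 1], [[0, 0, 0], -6, 1], [[0, 0, 0], -6, 1], [[0, 0, 0], -6, 1], [[0, 0, 0], -3, 1]])

```text
time_s: 13.2
ee_pos: [547.9, -42.2, 97.0]
ee_rot: [-180.0, 0.0, 146.3]
force: [-0.1, -0.8, 3.5]
gripper_width: 13.7
gripper_force: 45.0
```

Request:
move_arm(plan=[[[0, 0, 0], -6, 1], [[0, 0, 0], -6, 1], [[0, 0, 0], -6, 1], [[0, 0, 0], -6, 1], [[0, 0, 0], -3, 1]])

```text
time_s: 13.7
ee_pos: [547.5, -42.5, 97.0]
ee_rot: [-179.9, 0.1, 119.3]
force: [-1.9, -1.4, 2.9]
gripper_width: 13.9
gripper_force: 45.0
```

Request:
move_arm(plan=[[[0, 0, 0], -6, 1], [[0, 0, 0], -5, 1], [[0, 0, 0], -4, 1], [[0, 0, 0], 0, 1], [[0, 0, 0], 0, 1]])

```text
time_s: 14.2
ee_pos: [547.3, -42.6, 97.0]
ee_rot: [-179.9, 0.1, 104.6]
force: [-2.1, -3.1, 5.3]
gripper_width: 13.8
gripper_force: 45.0
```

Run:
```python
from h import *
s=env.state();print(s["ee_pos"],s["ee_rot"],s["force"],s["torque"],s["gripper_force"],s["qpos"])
f=env.grab_frame("wrist");save(f,"w6.png");C=cloud(f)
f=env.grab_frame("scene");C=cloud(f)
for n,c,r,z0,z1 in(("bar",(548.5,-42.2),40,112,132),("tab",(569,146),40,250,270)):
    P=sel(C,c,r,z0,z1); print(n,box(P) if len(P)>5 else 0)
```

```text
[547.25259513 -42.61166119  96.98946644] [-1.79934263e+02  7.09202247e-02  1.04569603e+02] [-2.05022982 -3.06905054  5.27035294] [-0.55171384  0.56696573  0.23395962] 45.000879764556885 [ -5.59822699  21.79885929 102.73105147  -0.10826986  55.50739184
 -20.10644716]
bar [557.2 -50.5 123.4  40.7  25.1  57.8  69. ]
tab [570.6 145.6 257.7  41.4  18.8  -9.5  77. ]
```

View pics/w6.png

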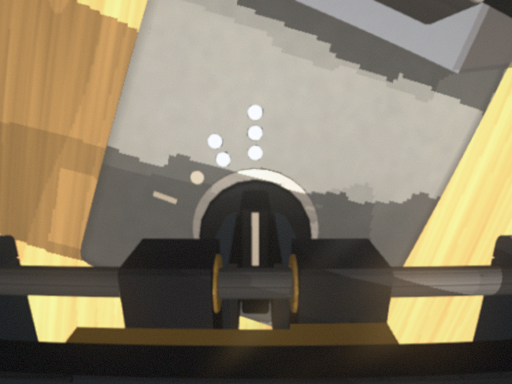

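The pointer at (255,240) lines up with the three dots at (255,112–153), and the grip is firm. I'll hold a moment, then hand in.

Request:
move_arm(plan=[[[0, 0, 0], 0, 1], [[0, 0, 0], 0, 1], [[0, 0, 0], 0, 1], [[0, 0, 0], 0, 1]])

```text
time_s: 14.7
ee_pos: [547.2, -42.6, 97.0]
ee_rot: [-179.9, 0.1, 104.6]
force: [-2.0, -2.2, 6.3]
gripper_width: 13.8
gripper_force: 45.0
```

```bash
python3 -c "
from workcell import env
print(env.state()['ee_rot'],env.job_done())"
```

```text
the job is handed in; nothing more can be done
[-1.79934846e+02  6.78474839e-02  1.04564611e+02] None
```

I seated the rectangular pusher home in the chute and let go of it, then turned the dial to the three-dot click, where the gripper still holds it; the job was handed in at about 14.7 s and returned no verdict.

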